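# Tip the front row of slugs into the cup

### The job

Two small hinged counting trays stand on the bench, each loaded with two rows of brass slugs. At the tray that has the steel cup under its spout, lift the wooden handle bar so that the tray tips just far enough for the front row to slide off into the cup while the back row stays behind the raised lip, then lower the tray back onto its rest and let go. Leave the other tray, which has no cup, alone.

Things in the scene. Friction and masses are not known exactly. Their poses are not given: they have to be found in the camera images.
- tip_tray (a joint): tilt of the counting tray that has the cup at its spout, rad: 0 = level on its rest, grows as the handle end is lifted, stops at 1.2. The tray is an aluminium channel 82 x 55 mm with 14 mm side walls (0.25 kg with handle and bar), and falls back by its own weight when let go. Front slugs begin to slide somewhere between 0.25 and 0.45 rad; a tilt of 0.6 to 0.75 rad empties the front row; beyond about 0.9 rad the back row topples over the lip
- tip_tray_handle (a point): middle of that tray's handle bar: round, wooden, 20 mm in diameter, about 85 mm long, parallel to the hinge, 79 mm above the bench when level, on thin arms 64 mm apart. 32 mm free between bar and tray tail. Being round it can turn between the fingers as the tray tilts. A tall arbor press stands on the robot's side, an open tin to the right: travel high, come straight down
- tip_tray_hinge (a point): middle of that tray's hinge line, 75 mm above the bench, in the middle of the floor's thickness (floor top 2 mm above). Axes move with the tray: x points out of the spout (ends 12 mm ahead), y along the hinge, z up from the floor. The handle bar's axis lies at x = -112 mm, z = +4 mm; the lip, 3 mm high, crosses the floor at x = -34 mm; the front bay lies ahead of it, open at the spout, the back bay behind it up to the tail wall at x = -67 mm
- tip_tray_stand: the fixed steel stand of that tray; origin on the bench midway under it, x towards the spout, y left, z up. The hinge line lies at x = 45 mm, z = 75 mm. The round steel cup is fixed on the stand's tongue under the spout: its axis at x = 88 mm, inside diameter 78 mm, rim 52 mm above the bench
- tip_tray_front0_c (a point): front row, on the tray ahead of the lip: brass slug, a grooved upright cylinder 18 mm across and 18 mm tall, 25 g; point at its centre, half-way up
- tip_tray_front1_c (a point): front row, the second: as the first
- tip_tray_back0_c (a point): back row, behind the lip: brass slug, a grooved upright cylinder 18 mm across and 18 mm tall, 25 g; point at its centre, half-way up
- tip_tray_back1_c (a point): back row, the second: as the first
- other_tray (a joint): tilt of the second, like tray, loaded with like slugs but with no cup; must stay level (0)

How it is judged:
On the way:
1. the tray is tipped (more than 0.15 rad) and both front slugs are in the cup (value of joint tip_tray above 0.15 rad and x of tip_tray_front0_c in the frame of tip_tray_stand between 0.055 and 0.121 m and y of tip_tray_front0_c in the frame of tip_tray_stand between -0.033 and 0.033 m and z of each of tip_tray_front0_c, tip_tray_front1_c in the frame of tip_tray_stand below 0.052 m and x of tip_tray_front1_c in the frame of tip_tray_stand between 0.055 and 0.121 m and y of tip_tray_front1_c in the frame of tip_tray_stand between -0.033 and 0.033 m), for 0.1 s.
At the end, for the whole second after the job is handed in: The tray is back on its rest (within 0.06 rad of level), both front slugs lie in the cup below its rim, both back slugs are still on the tray behind the lip, the other tray is level (value of joint each of tip_tray, other_tray below 0.06 rad and x of tip_tray_front0_c in the frame of tip_tray_stand between 0.055 and 0.121 m and y of tip_tray_front0_c in the frame of tip_tray_stand between -0.033 and 0.033 m and z of each of tip_tray_front0_c, tip_tray_front1_c in the frame of tip_tray_stand below 0.052 m and x of tip_tray_front1_c in the frame of tip_tray_stand between 0.055 and 0.121 m and y of tip_tray_front1_c in the frame of tip_tray_stand between -0.033 and 0.033 m and x of tip_tray_back0_c in the frame of tip_tray_hinge between -0.07 and -0.036 m and z of tip_tray_back0_c in the frame of tip_tray_hinge between 0 and 0.025 m and x of tip_tray_back1_c in the frame of tip_tray_hinge between -0.07 and -0.036 m and z of tip_tray_back1_c in the frame of tip_tray_hinge between 0 and 0.025 m); the robot touches nothing.
It fails at once if the other tray is tipped (more than 0.12 rad) (value of joint other_tray above 0.12 rad).
It also fails if it takes over 35 s, if anything falls off the work surface, if the arm or the gripper's body presses on something with over 40 N, if the wrist force passes 120 N, or if a joint passes its speed limit or range.

### The arm

A 6-joint arm with a two-finger parallel gripper is mounted at the origin on a cart in front of the work surface, level with it; the furniture and walls round the work are solid. World frame = base frame: x ahead of the robot, y to its left, z up, the work surface at z = 0. Lengths are in m, angles in rad, forces in N, time in s.
With the tool pointing down it reaches from about 0.4 to 0.925 m from the base axis. Payload 3.4 kg.
Tool frame: the origin (TCP) lies at the very end of the fingers, on their centre line; the grasp point (between the pads) lies env.grip_depth behind it (env.grip_depth is the distance from the TCP to the grasp point, in m); z points along the fingers, y is the line along which they close (so a half turn about z gives the same grasp; the last joint's range is limited). The gripper opens to 85 mm and grips with 20 to 120 N. Pads are 22 mm wide; open, the fingers measure 114 mm over their backs; the gripper's body (76 mm by 85 mm) begins 54 mm behind the grasp point. The pads swing forward as they close: fully open they stand 13 mm farther back than shut.
Start: joints at [1.095, 0.307, 1.506, -0, 1.328, -0.073], TCP at [0.225, 0.529, 0.231] pointing down, gripper open.
Joint ranges: [-3.12, 3.12], [-1.05, 2.28], [0.14, 2.33], [-1.42, 4.57], [0.1, 2.73], [-2.68, 2.68]. Speed limits (rad/s): [2.57, 2.57, 3.14, 3.14, 3.14, 3.14].

### API

Orientations are given as a rotation vector (axis times angle).
In Python, from cell import readout, cams, finish_job, env gives the robot as it stands. The module is installed in compiled form; this text tells all that it offers.
- The arm moves only by the tool carry_out, never from a script. Its argument "steps" is a list that holds one entry, the list of rows, each a list of 7 numbers: the shift along the tool's x, y, z in m, then the turn, a rotation vector about the tool's x, y, z in degrees, then the finger opening in m, from 0 to 0.0854. In form: [[[dx, dy, dz, rx, ry, rz, grip], ...]]. A call has 1 to 10 rows; each row shifts and turns the commanded pose from where the row before left it, along the tool's axes as they then stand; what a row does not reach is not made up. A row lasts 1/8 s, in which the tool goes at most 62.5 mm and 10.7 degrees, less where a joint would pass 70% of its speed; a pose out of reach is approached as far as the arm can. A call with a gripper value outside its range is refused whole. The fingers move at their own pace and stop on an object; "newtons" is the grip in N (left out, the last holds). Time passes only in rows, so rows that do not move let the fingers close. It gives the time, the measured TCP pose, the force, the opening and the grip force at its end, in the units of the state.
- readout.state(): the state, without advancing time (a new reading comes with each control period).
- cams.camera(name): name is "side" or "top" or "wrist"; returns the picture (420x560x3 uint8, red, green, blue); there is no depth.
- cams.get_calibration(name): a dict with "fx", "fy", "cx", "cy" (pixels), "T" (4x4, takes a point from camera to world coordinates); the wrist camera has in their place "tool_from_camera" (4x4, takes a point from camera to tool coordinates, whose origin is the TCP and whose axes are the flange's). Camera axes: x right, y down, z forward; pixel columns grow to the right and rows downward; lengths in m; the calibration is good to about 2 mm. A picture is of the moment at which its call begins: read the wrist's pose just before it. get_calibration takes no time and is no camera call.
- finish_job(): hands the job in; it is judged then, once.
The state is a dict: "clock": time; "joints": joint angles; "joint_velocities": joint speeds; "effort": joint torques, N m; "ee_pos": TCP position; "tcp_rot": TCP orientation; "ft_force": force on the tool from outside, world axes, zero at the start; "torque": the same for the moment, N m; "finger_gap": finger opening in m; "grasp_force": force on a finger pad.
Only numpy, scipy, OpenCV 4.12 (cv2) and the standard library are available. Lean on these libraries where they do the work, as an engineer would, in place of code of your own. Each camera call takes 0.05 s, during which the arm holds its last target. There are 200 camera calls.

## Working session

There is one attempt and no reset: what is moved stays moved. The work goes in short steps, Python scripts to look and compute and a tool call to move; the robot and the scene stay as the last step left them, time stands still between calls to the robot, and variables do not carry over. Pictures are saved under pics/ and viewed, at most 10 in all, crops included, and the job is handed in when it is done.

Besides the shell and the picture viewer there is one more tool, called as name(argument=value, ...) on one line, values as JSON. carry_out: Moves the arm, as the interface text tells. Its arguments: {"type":"object","properties":{"steps":{"type":"array"},"newtons":{"type":"number"}},"required":["steps"]}

```bash
mkdir -p pics
python3 - <<'E'
from cell import readout,cams,env
import cv2,numpy as np
s=readout.state();print(s['clock'],s['ee_pos'],s['tcp_rot'],env.grip_depth)
for n in('top','side'):
    cv2.imwrite(f'pics/{n}0.png',cams.camera(n)[:,:,::-1]);c=cams.get_calibration(n);print(n,c['fx'],c['cx'],c['cy'],np.round(c['T'],3).tolist())
E
```

```text
0.0 [0.22510277 0.52835844 0.23038655] [-0.62832163 -3.0775581   0.0030927 ] 0.0187
top 425.6885735290128 283.28295364794445 209.9656279143728 [[-0.073, -0.977, 0.202, 0.327], [-0.997, 0.071, -0.019, 0.142], [0.005, -0.203, -0.979, 1.308], [0.0, 0.0, 0.0, 1.0]]
side 449.9531333971613 278.7485875600992 204.27313178262975 [[-1.0, -0.002, 0.029, 0.55], [-0.027, 0.428, -0.903, 1.023], [-0.01, -0.904, -0.428, 0.533], [0.0, 0.0, 0.0, 1.0]]
```

View pics/top0.png

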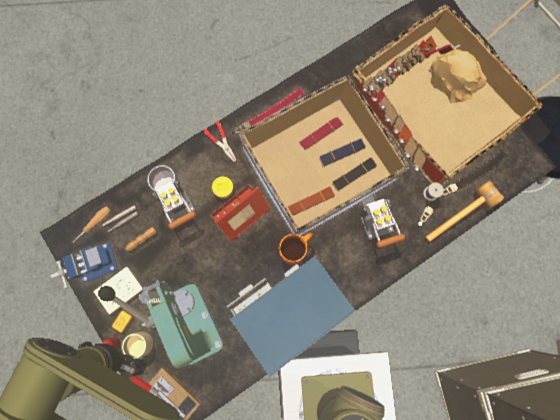

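View pics/side0.png

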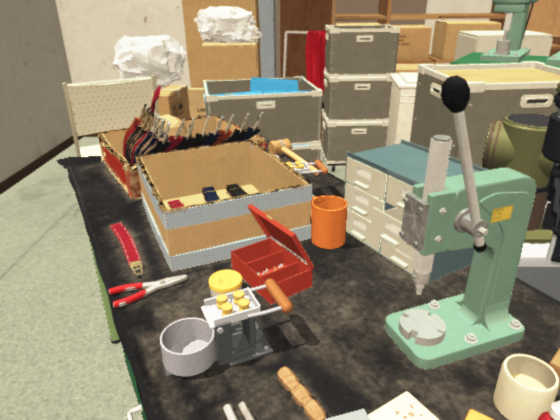

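The tray with the cup has its handle near top (180,220) and side (278,295), and its cup near top (161,180). The open tin is at top (240,212), and the press is at (185,325).

```bash
cat > h.py <<'E'
from cell import readout,cams,env
import cv2,numpy as np
from scipy.spatial.transform import Rotation as R
def ray(n,u,v):
    c=cams.get_calibration(n);T=np.array(c['T']);d=T[:3,:3]@[(u-c['cx'])/c['fx'],(v-c['cy'])/c['fy'],1];return T[:3,3],d
def onz(n,u,v,z):
    o,d=ray(n,u,v);return o+d*(z-o[2])/d[2]
def tri(a,b):
    (o1,d1),(o2,d2)=ray(*a),ray(*b);s=np.linalg.lstsq(np.c_[d1,-d2],o2-o1,rcond=None)[0];p,q=o1+s[0]*d1,o2+s[1]*d2;return (p+q)/2,np.linalg.norm(p-q)
def blob(im,roi,lo,hi,k=1):
    x0,y0,x1,y1=roi;m=cv2.inRange(cv2.cvtColor(im[y0:y1,x0:x1],cv2.COLOR_BGR2HSV),lo,hi)
    n,l,st,ce=cv2.connectedComponentsWithStats(m);out=[]
    for i in sorted(range(1,n),key=lambda i:-st[i,4])[:k]:
        c=np.argwhere(l==i)[:,::-1].astype(np.float32)+[x0,y0];out.append((ce[i]+[x0,y0],cv2.minAreaRect(c.astype(np.float32)),st[i,4]))
    return out
E
python3 - <<'E'
from h import *
t=cv2.imread('pics/top0.png');s=cv2.imread('pics/side0.png')
ht=blob(t,(155,205,203,240),(4,110,60),(16,255,255),2);hs=blob(s,(258,272,300,318),(4,110,60),(16,255,255),2)
print(ht);print(hs)
print('handle z.079',onz('top',*ht[0][0],.079),onz('side',*hs[0][0],.079),tri(('top',*ht[0][0]),('side',*hs[0][0])))
b=cv2.boxPoints(ht[0][1]);print([onz('top',*p,.079)[:2].round(4).tolist() for p in b])
for b in blob(t,(150,180,188,215),(20,90,120),(35,255,255),4): print('slug',b[0],b[2],onz('top',*b[0],.09).round(4))
a=cv2.resize(t[155:245,135:275],None,fx=4,fy=4,interpolation=2);c=cv2.resize(s[260:385,150:310],None,fx=3.5,fy=3.5,interpolation=2)
W=np.zeros((600,800,3),np.uint8);
a=cv2.resize(a,(390,250));c=cv2.resize(c,(400,312));W[:250,:390]=a;W[:312,400:]=c;cv2.imwrite('pics/crop.png',W[:312])
E
```

```text
[(array([181.8030303 , 219.73737374]), ((181.88755798339844, 219.72666931152344), (6.823530197143555, 30.411766052246094), 61.927513122558594), np.int32(198)), (array([155., 231.]), ((155.0, 231.0), (2.0, 0.0), -90.0), np.int32(3))]
[(array([277.84018265, 289.98515982]), ((278.5, 292.5), (41.0, 41.0), 90.0), np.int32(876)), (array([297.33333333, 287.66666667]), ((297.25, 287.75), (2.8284268379211426, 2.1213202476501465), 45.0), np.int32(6))]
handle z.079 [0.57282902 0.41618371 0.079     ] [0.5728625  0.40061465 0.079     ] (array([0.57165063, 0.41400269, 0.08859525]), np.float64(0.001454927606699864))
[[0.5637, 0.46], [0.6008, 0.3805], [0.582, 0.3717], [0.5452, 0.451]]
slug [174.4137931 198.4137931] 29 [0.6358 0.4337 0.09  ]
slug [167.06896552 202.31034483] 29 [0.6256 0.4554 0.09  ]
slug [170.5        190.21428571] 28 [0.6615 0.4447 0.09  ]
slug [163.32142857 194.5       ] 28 [0.65  0.466 0.09 ]
```

View pics/crop.png

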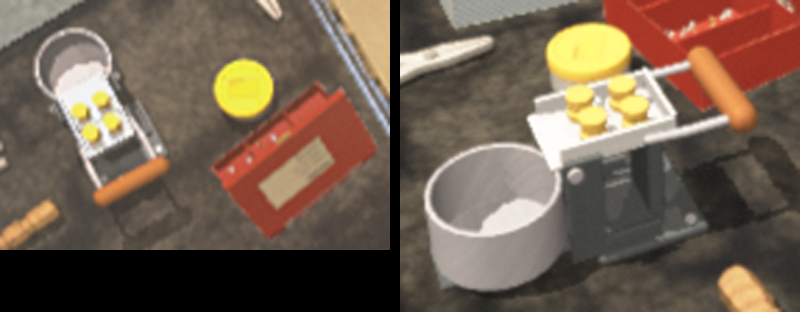

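Run:
```python
from h import *
s=readout.state();M=R.from_rotvec(s['tcp_rot']).as_matrix();print(M.round(3))
yaw=np.deg2rad(24.8)
for sg in(1,-1):
    y=sg*np.array([np.cos(yaw),np.sin(yaw),0]);z=np.array([0,0,-1.]);T=np.c_[np.cross(y,z),y,z];print(sg,np.rad2deg(R.from_matrix(M.T@T).as_rotvec()))
print('knob',tri(('top',107,294),('side',455,93)))
for u,v in((150,285),(190,285),(215,345),(180,365),(155,300)):
  print((u,v),[onz('top',u,v,z)[:2].round(3).tolist() for z in(0,.15,.3)])
print('side col top', [onz('side',437,138,z).round(3).tolist() for z in(.2,.25,.3)],[onz('side',510,175,z).round(3).tolist() for z in(.2,.25,.3)])
g=np.array([.573,.416,.079-.0187]);print('delta tool (start axes)',M.T@(g-s['ee_pos']))
```

```text
[[-0.92   0.392 -0.001]
 [ 0.392  0.92  -0.002]
 [ 0.    -0.002 -1.   ]]
1 [-1.03400820e-01  3.12275526e-02  4.21203853e+01]
-1 [-3.93627267e-02 -1.30338047e-01 -1.37879554e+02]
knob (array([0.36149685, 0.49381619, 0.42534688]), np.float64(0.0004400993352141322))
(150, 285) [[0.395, 0.535], [0.387, 0.49], [0.379, 0.444]]
(190, 285) [[0.386, 0.414], [0.379, 0.383], [0.373, 0.352]]
(215, 345) [[0.207, 0.346], [0.221, 0.322], [0.234, 0.299]]
(180, 365) [[0.158, 0.45], [0.178, 0.414], [0.197, 0.379]]
(155, 300) [[0.349, 0.52], [0.347, 0.477], [0.344, 0.433]]
side col top [[0.189, -0.068, 0.2], [0.243, 0.096, 0.25], [0.297, 0.259, 0.3]] [[0.118, 0.181, 0.2], [0.183, 0.307, 0.25], [0.247, 0.434, 0.3]]
delta tool (start axes) [-0.36411043  0.03325681  0.17005826]
```

carry_out(steps=[[[0,0,-0.05,0,0,0,0.042],[0,0,-0.05,0,0,0,0.042],[0,0,-0.05,0,0,0,0.042],[0,0,-0.05,0,0,0,0.042],[0,0,-0.05,0,0,0,0.042],[0,0,0,0,0,0,0.042]]], newtons=25)

```text
clock: 0.85
ee_pos: [0.226, 0.5301, 0.486]
tcp_rot: [0.628, 3.076, 0.013]
ft_force: [0.7, 0.1, -0.3]
finger_gap: 0.0417
grasp_force: 0.0
```

carry_out(steps=[[[-0.045,0.004,0,0,0,0,0.042],[-0.045,0.004,0,0,0,0,0.042],[-0.045,0.004,0,0,0,0,0.042],[-0.045,0.004,0,0,0,0,0.042],[-0.045,0.004,0,0,0,0,0.042],[-0.045,0.004,0,0,0,0,0.042],[-0.045,0.004,0,0,0,0,0.042],[-0.045,0.004,0,0,0,0,0.042],[0,0,0,0,0,0,0.042]]])

```text
clock: 1.98
ee_pos: [0.5722, 0.4155, 0.4771]
tcp_rot: [-0.634, -3.073, 0.007]
ft_force: [-0.8, -0.1, -0.3]
finger_gap: 0.0419
grasp_force: 0.0
```

carry_out(steps=[[[0,0,0,0,0,8.4,0.042],[0,0,0,0,0,8.4,0.042],[0,0,0,0,0,8.4,0.042],[0,0,0,0,0,8.4,0.042],[0,0,0,0,0,8.5,0.042],[0,0,0,0,0,0,0.042]]])

```text
clock: 2.72
ee_pos: [0.568, 0.4177, 0.4805]
tcp_rot: [-1.688, -2.648, 0.002]
ft_force: [0.6, 0.9, -0.3]
finger_gap: 0.0419
grasp_force: 0.0
```

carry_out(steps=[[[0,0,0.05,0,0,0,0.042],[0,0,0.05,0,0,0,0.042],[0,0,0.05,0,0,0,0.042],[0,0,0.05,0,0,0,0.042],[0,0,0.03,0,0,0,0.042],[0,0,0,0,0,0,0.042],[0,0,0,0,0,0,0.042]]])

```text
clock: 3.6
ee_pos: [0.5695, 0.4179, 0.2528]
tcp_rot: [1.69, 2.648, 0.003]
ft_force: [0.3, -0.6, 0.7]
finger_gap: 0.0424
grasp_force: 0.0
```

Run:
```python
from h import *
s=readout.state();print(s['ee_pos'],s['tcp_rot'])
cv2.imwrite('pics/w1.png',cams.camera('wrist')[:,:,::-1]);c=cams.get_calibration('wrist');print(c)
im=cv2.imread('pics/w1.png')
M=R.from_rotvec(s['tcp_rot']).as_matrix();C=np.array(c['tool_from_camera'])
def wz(u,v,z):
    d=M@C[:3,:3]@[(u-c['cx'])/c['fx'],(v-c['cy'])/c['fy'],1];o=s['ee_pos']+M@C[:3,3];return (o+d*(z-o[2])/d[2]).round(4)
for b in blob(im,(0,0,560,420),(4,110,60),(16,255,255),3): print(b,wz(*b[0],.085),[wz(*p,.082)[:2].tolist() for p in cv2.boxPoints(b[1])])
```

```text
[0.56950465 0.41793022 0.25276671] [1.68964291 2.64761678 0.00295052]
{'fx': 306.3322127287009, 'fy': 306.3322127287009, 'cx': 282.3805803914294, 'cy': 212.02479172562673, 'tool_from_camera': array([[ 2.08413424e-03, -9.48936501e-01, -3.15460258e-01,
         8.17044309e-02],
       [ 9.99997808e-01,  2.04110253e-03,  4.66787722e-04,
        -4.63934819e-04],
       [ 2.00934824e-04, -3.15460539e-01,  9.48938674e-01,
        -1.42674146e-01],
       [ 0.00000000e+00,  0.00000000e+00,  0.00000000e+00,
         1.00000000e+00]])}
(array([252.53972987, 291.40975267]), ((245.76278686523438, 302.27740478515625), (129.28329467773438, 83.90617370605469), 76.29303741455078), np.int32(5701)) [0.5883 0.2952 0.085 ] [[0.5033, 0.3135], [0.5764, 0.374], [0.6829, 0.2337], [0.6005, 0.1596]]
(array([284.11491443, 191.19478403]), ((284.5, 193.0), (80.0, 19.0), 90.0), np.int32(1227)) [0.5705 0.42   0.085 ] [[0.5455, 0.4515], [0.563, 0.4597], [0.6009, 0.3809], [0.5819, 0.3721]]
(array([304.17914439,  53.0802139 ]), ((308.1082458496094, 51.278076171875), (103.69027709960938, 21.408037185668945), 83.9909896850586), np.int32(748)) [0.532  0.5451 0.085 ] [[0.5041, 0.5781], [0.5202, 0.5875], [0.5681, 0.5161], [0.5504, 0.5056]]
```

View pics/w1.png

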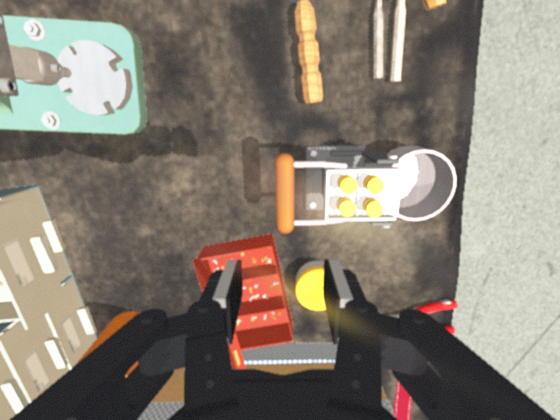

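The wrist view shows the bar upright at (285,193), so it is square to the fingers' closing line. It is centred, and both views put it at (0.573, 0.416).

carry_out(steps=[[[-0.003,0.002,0.04,0,0,0,0.042],[0,0,0.04,0,0,0,0.042],[0,0,0.03,0,0,0,0.042],[0,0,0.025,0,0,0,0.042],[0,0,0.02,0,0,0,0.042],[0,0,0.02,0,0,0,0.042],[0,0,0.02,0,0,0,0.042],[0,0,0,0,0,0,0.042],[0,0,0,0,0,0,0.042]]])

```text
clock: 4.78
ee_pos: [0.5735, 0.4163, 0.0583]
tcp_rot: [1.691, 2.646, 0.005]
ft_force: [0.2, 0.6, 0.4]
finger_gap: 0.0417
grasp_force: 0.0
```

carry_out(steps=[[[0,0,0,0,0,0,0.03],[0,0,0,0,0,0,0.022],[0,0,0,0,0,0,0.012],[0,0,0,0,0,0,0.01],[0,0,0,0,0,0,0.01],[0,0,0,0,0,0,0.01]]], newtons=25)

```text
clock: 5.52
ee_pos: [0.5734, 0.4161, 0.0574]
tcp_rot: [1.691, 2.646, 0.004]
ft_force: [1.6, 1.1, 5.7]
finger_gap: 0.0189
grasp_force: 24.8
```

carry_out(steps=[[[0,0.0005,-0.0076,0,0,0,0.01],[0,0.001,-0.0075,0,0,0,0.01],[0,0.0016,-0.0075,0,0,0,0.01],[0,0.0021,-0.0073,0,0,0,0.01],[0,0.0026,-0.0072,0,0,0,0.01],[0,0,0,0,0,0,0.01]]])

```text
clock: 6.28
ee_pos: [0.5789, 0.4187, 0.0935]
tcp_rot: [-1.692, -2.646, 0.001]
ft_force: [1.6, 2.2, -4.4]
finger_gap: 0.0191
grasp_force: 24.8
```

carry_out(steps=[[[0,0.003,-0.007,0,0,0,0.01],[0,0.0035,-0.0068,0,0,0,0.01],[0,0.004,-0.0065,0,0,0,0.01],[0,0.0044,-0.0062,0,0,0,0.01],[0,0.0048,-0.0059,0,0,0,0.01],[0,0,0,0,0,0,0.01],[0,0,0,0,0,0,0.01],[0,0,0,0,0,0,0.01],[0,0,0,0,0,0,0.01]]])

```text
clock: 7.4
ee_pos: [0.5937, 0.4257, 0.1269]
tcp_rot: [-1.69, -2.644, 0.009]
ft_force: [-9.3, -2.0, 3.4]
finger_gap: 0.0191
grasp_force: 24.6
```

Run:
```python
from h import *
s=cams.camera('side')[:,:,::-1];t=cams.camera('top')[:,:,::-1];w=cams.camera('wrist')[:,:,::-1]
W=np.zeros((400,800,3),np.uint8);W[:,:400]=cv2.resize(s[230:390,140:300],(400,400),interpolation=2);W[:,400:]=cv2.resize(t[150:240,130:220],(400,400),interpolation=2)
cv2.imwrite('pics/up.png',W)
```

```text
(no output)
```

View pics/up.png

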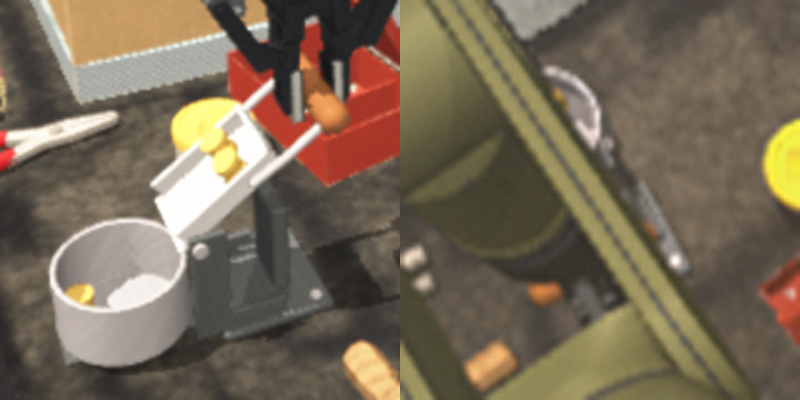

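The tray is tipped and the front bay is empty. Two slugs remain behind the lip at crop (213,140) and (228,160), and one is visible in the cup at (80,295). Next I lower it back along the same arc.

carry_out(steps=[[[0,-0.0048,0.0059,0,0,0,0.01],[0,-0.0044,0.0062,0,0,0,0.01],[0,-0.004,0.0065,0,0,0,0.01],[0,-0.0035,0.0068,0,0,0,0.01],[0,-0.003,0.007,0,0,0,0.01],[0,-0.0026,0.0072,0,0,0,0.01],[0,-0.0021,0.0073,0,0,0,0.01],[0,-0.0016,0.0075,0,0,0,0.01],[0,-0.001,0.0055,0,0,0,0.01],[0,-0.0005,0.004,0,0,0,0.01]]])

```text
clock: 8.8
ee_pos: [0.5736, 0.4161, 0.0618]
tcp_rot: [1.691, 2.646, 0.004]
ft_force: [1.2, 2.4, 1.0]
finger_gap: 0.0193
grasp_force: 27.2
```

carry_out(steps=[[[0,0,0.003,0,0,0,0.01],[0,0,0.002,0,0,0,0.01],[0,0,0,0,0,0,0.01],[0,0,0,0,0,0,0.01]]])

```text
clock: 9.3
ee_pos: [0.5734, 0.416, 0.0584]
tcp_rot: [1.691, 2.646, 0.004]
ft_force: [0.5, 1.8, 6.3]
finger_gap: 0.0192
grasp_force: 27.4
```

carry_out(steps=[[[0,0,0,0,0,0,0.03],[0,0,0,0,0,0,0.042],[0,0,0,0,0,0,0.042],[0,0,0,0,0,0,0.042],[0,0,-0.01,0,0,0,0.042],[0,0,-0.02,0,0,0,0.042],[0,0,-0.04,0,0,0,0.042],[0,0,-0.05,0,0,0,0.042],[0,0,-0.05,0,0,0,0.042],[0,0,-0.02,0,0,0,0.042]]])

```text
clock: 10.55
ee_pos: [0.5737, 0.4164, 0.2524]
tcp_rot: [1.69, 2.644, 0.011]
ft_force: [0.3, 0.3, -1.0]
finger_gap: 0.0417
grasp_force: 0.0
```

carry_out(steps=[[[0,0,0,0,0,0,0.042],[0,0,0,0,0,0,0.042]]])

```text
clock: 10.8
ee_pos: [0.5715, 0.415, 0.2458]
tcp_rot: [-1.692, -2.646, 0.003]
ft_force: [-0.3, -0.2, -0.1]
finger_gap: 0.0418
grasp_force: 0.0
```

Run:
```python
from h import *
s=cams.camera('side')[:,:,::-1];w=cams.camera('wrist')[:,:,::-1]
W=np.zeros((400,800,3),np.uint8);W[:,:400]=cv2.resize(s[230:390,140:300],(400,400),interpolation=2);W[:,400:]=cv2.resize(w[90:290,270:470],(400,400),interpolation=2)
cv2.imwrite('pics/end.png',W)
```

```text
(no output)
```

View pics/end.png

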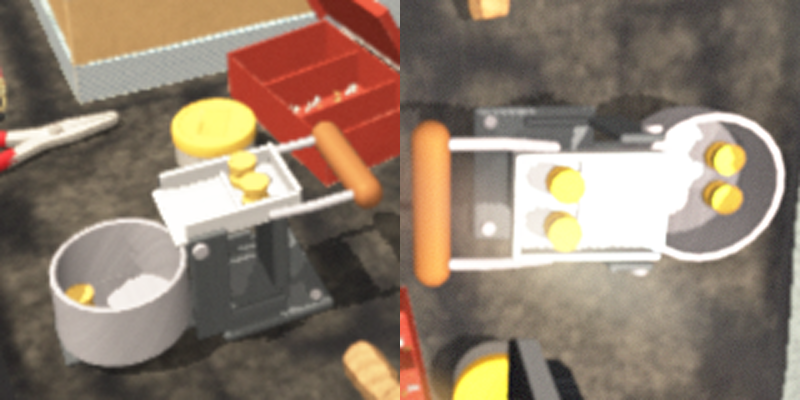

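The tray is level. Both front slugs are in the cup at wrist crop (725,158) and (725,197), both back slugs are behind the lip at (565,185) and (565,232), and the gripper is clear.

```bash
python3 -c "
from cell import finish_job
print(finish_job())"
```

```text
the job is handed in; nothing more can be done
None
```

Job handed in at about 11 s: the last pictures show both front slugs in the cup, both back slugs behind the lip and the tray level on its rest with the gripper clear; the arm never went near the other tray, and no verdict was returned.

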